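# Cap a greased wheel hub on the bench slide

### The arm

A 6-joint arm with a two-finger parallel gripper is mounted at the origin on a cart in front of the work surface, level with it; the furniture and walls round the work are solid. World frame = base frame: x ahead of the robot, y to its left, z up, the work surface at z = 0. Lengths are in m, angles in rad, forces in N, time in s.
With the tool pointing down it reaches from about 0.325 to 1 m from the base axis. Payload 5.1 kg.
Tool frame: the origin (TCP) lies midway between the tips of the shut fingers; the grasp point (between the pads) lies robot.pinch_z behind it (robot.pinch_z is the distance from the TCP to the grasp point, in m); z points along the fingers, y is the line along which they close (so a half turn about z gives the same grasp; the last joint's range is limited). The gripper opens to 85 mm and grips with 20 to 120 N. Pads are 22 mm wide; open, the fingers measure 114 mm over their backs; the gripper's body (76 mm by 85 mm) begins 54 mm behind the grasp point. The pads swing forward as they close: fully open they stand 13 mm farther back than shut.
Start: joints at [-1.25, 0.124, 1.65, -0, 1.367, -0.083], TCP at [0.255, -0.598, 0.231] pointing down, gripper open.
Joint ranges: [-2.61, 2.61], [-1.02, 2.33], [0.03, 2.71], [-1.35, 4.49], [0.32, 2.68], [-2.91, 2.91]. Speed limits (rad/s): [2.57, 2.57, 3.14, 3.14, 3.14, 3.14].

### API

Orientations are given as a 3x3 rotation matrix whose columns are the frame's x, y, z axes.
In Python, from plant import robot gives the robot as it stands.
- The arm moves only by the tool hand_motion, called after ">>>" as name(argument=value, ...) on one line, values as JSON. Schema: {"type":"object","properties":{"deltas":{"type":"object","properties":{"moves":{"type":"array","items":{"type":"array","items":{"type":"number"},"minItems":7,"maxItems":7},"minItems":1,"maxItems":12}},"additionalProperties":false,"required":["moves"]},"grip_n":{"type":"number"},"only":{"type":"string"},"quiet":{"type":"boolean"},"lines":{"type":"string"}},"required":["deltas"],"additionalProperties":false}. deltas is an object whose key "moves" holds a list of rows, 1 to 12 of them, each of 7 numbers: dx, dy, dz in shares of the most that a row can go, 1 being 62.5 mm, then a rotation vector rx, ry, rz in shares of pi rad (1.0 is pi rad), then the opening from 0.0 (shut) to 1.0 (fully open); each row shifts and turns the commanded pose from where the row before left it, along the tool's axes as they then stand; what a row does not reach is not made up. A row lasts 1/8 s, in which the tool goes at most 0.0625 m and 0.188 rad, less where a joint would pass 70% of its speed; a pose out of reach is approached as far as the arm can. The fingers move at their own pace and stop on an object; grip_n is the grip in N (left out, the last holds). Time passes only in rows, so rows that do not move let the fingers close. The tool returns the time, the measured TCP pose, the force, the opening and the grip force at its end. only (a regular expression) keeps the lines of the reply that match it, lines (a string "A,B") keeps lines A to B, and quiet returns only ok. No shift or turn number may pass 1 either way. Input that does not fit is refused with a message, and nothing moves.
- robot.get_obs(): the state, without advancing time (a new reading comes with each control period).
- robot.grab_frame(name): name is "scene" or "top" or "wrist"; returns a dict with "img" (420x560x3 uint8, red, green, blue), "fx", "fy", "cx", "cy" (pixels), "R" (3x3) and "t" (3): a world point X has camera coordinates R X + t; the wrist camera has in their place "mount" (4x4, takes a point from camera to tool coordinates, whose origin is the TCP and whose axes are the flange's). Camera axes: x right, y down, z forward; pixel columns grow to the right and rows downward; lengths in m; the calibration is good to about 2 mm. A picture is of the moment at which its call begins: read the wrist's pose just before it. There is no depth.
- robot.job_done(): hands the job in; it is judged then, once.
The state is a dict: "time": time; "joints": joint angles; "dq": joint speeds; "tau": joint torques, N m; "ee_pos": TCP position; "eef_rot": TCP orientation; "ft_force": force on the tool from outside, world axes, zero at the start; "torque": the same for the moment, N m; "width": opening from 0.0 (shut) to 1.0 (fully open); "grasp_force": force on a finger pad.
Only numpy, scipy, OpenCV 4.12 (cv2) and the standard library are available. Lean on these libraries where they do the work, as an engineer would, in place of code of your own. Each camera call takes 0.05 s, during which the arm holds its last target. There are 200 camera calls.

### The job

The hub on the sliding carriage has been greased and needs its dust cap: push the carriage by its black ball knob, away from the grease nozzle, to the next station (the middle one) until it clicks into the notch. Then set the smaller of the two steel dust caps over the hub nose and press it straight down, without hammering, until it snaps over the ball catches, and keep pressing after the click. Finish like that, the fingers still holding the cap hard down on the squeezed rubber ring; leave the larger cap and the tools where they are.

Things in the scene. Friction and masses are not known exactly. Their poses are not given: they have to be found in the camera images.
- carriage (a joint): Travel (m) of the carriage (deck 92 x 112 mm, 61 mm above the bench), growing away from the nozzle, along -y of knob_centre. Notches: 0 greasing, 0.130 middle (capping), 0.260 unloading; it starts between the first two. Sliding friction about 2 N. A spring ball resists with about 6 to 8 N from 9 to 4.5 mm before a notch, then pulls the carriage in; leaving takes the same.
- slide_bed: Steel slide bed with two guide bars, 430 mm long, on a wooden board 520 x 136 x 18 mm fixed to the bench; origin under its middle, which is the capping station; rail along y, +y to the greasing end. There a grey C-frame, 165 mm tall, stands at the far side (+x) and reaches over the rail; its nozzle tip is 113 mm above the bench.
- knob_centre (a point): Centre of the black ball knob (25 mm diameter, on an 11 mm stem, 103 mm above the bench) on a bracket at the robot's side of the carriage, 70 mm in front of the hub axis. Axes fixed to the carriage: x across the rail away from the robot, y along the rail towards the nozzle, z up.
- hub_seat (a point): On the hub axis, at the top face of the unsqueezed black rubber sealing ring, 82 mm above the bench; axes as knob_centre. The cap's underside comes to rest here. Below it: the hub flange, 76 mm diameter, top 11 mm below this point. The ring gives 5 N per mm for 2.5 mm, then is solid.
- nose_top (a point): Centre of the top of the hub nose, a steel post 28 mm in diameter, 108 mm above the bench, 26 mm above hub_seat; its top 7 mm tapers to 21 mm. Four spring balls stick out 4 mm from it, 6.6 mm above hub_seat: pushing the cap over them takes about 9 to 14 N while its underside is 9 to 4 mm above hub_seat; then the force drops and they pull it down to the ring.
- seal: The black rubber sealing ring on the hub shoulder, 51 mm diameter; origin at the centre of its top face. It moves down up to 2.5 mm when squeezed.
- dust_cap: Smaller dust cap, plain steel, open side down, 38 mm tall, 80 g; origin at the centre of its underside, z up. Brim 54 mm diameter, 4 mm thick at the bottom; round body above it 42 mm diameter, straight to 30 mm height, then domed: grip there, fingertips just above the brim. Mouth 32 mm diameter, hollow 31 mm deep; slips over the nose with 2 mm to spare all round, at any yaw.
- large_cap: The larger dust cap, for another hub: same shape, 46 mm tall, brim 71 mm diameter, body 59 mm diameter, mouth 49 mm; origin at the centre of its underside. It does not fit; leave it. The two caps may stand in either place on the right of the bench.
- bolt: Rusty long bolt, 188 x 26 mm, loose on the bench in front of the slide; origin at the centre of its underside.
- nut: Square nut, 33 x 33 x 14 mm, loose on the bench front; origin at the centre of its underside.
- block: Small wooden block, 30 x 58 x 42 mm, loose on the bench front near the caps; origin at the centre of its underside.

How it is judged:
On the way, in this order (a step that is already met when the one before it is completed fails the run):
1. the carriage stands in the notch of the middle (capping) station, with the cap not yet on the hub (value of joint carriage between 0.127 and 0.133 m and velocity of joint carriage below 0.02 m/s and distance between dust_cap and hub_seat above 0.05 m), for 0.2 s.
2. the smaller cap has snapped home over the ball catches (value of joint carriage between 0.127 and 0.133 m and z of dust_cap in the frame of hub_seat between -0.006 and 0.0015 m and horizontal distance between dust_cap and hub_seat below 0.003 m and angle between the z axis of dust_cap and the z axis of hub_seat, either way round below 0.08 rad), for 0.2 s.
At the end, for the whole second after the job is handed in: Through the last second: carriage within 3 mm of the middle notch; small cap snapped home on the hub (underside less than 1.5 mm above the free ring, axis within 3 mm and 0.08 rad), pressed on the ring with more than 6 N by fingers that still touch it (more than 3 N) (all of step 2 and contact force between dust_cap and seal above 6 N and contact force between the fingers and dust_cap above 3 N and linear speed of dust_cap below 0.02 m/s); the arm keeps its last pose, push and grip.
It fails at once if the cap is hammered: more than 70 N between it and the ring (contact force between dust_cap and seal above 70 N).
It fails at once if the larger cap is moved by more than 30 mm (distance of large_cap from where it was at the start of the episode above 0.03 m).
It fails at once if the long bolt, the square nut or the wooden block is moved by more than 40 mm (distance of any of bolt, nut, block from where it was at the start of the episode above 0.04 m).
It also fails if it takes over 61 s, if anything falls off the work surface, if the arm or the gripper's body presses on something with over 40 N, if the wrist force passes 120 N, or if a joint passes its speed limit or range.

## Working session

There is one attempt and no reset: what is moved stays moved. The work goes in short steps, Python scripts to look and compute and a tool call to move; the robot and the scene stay as the last step left them, time stands still between calls to the robot, and variables do not carry over. Pictures are saved under pics/ and viewed, at most 10 in all, crops included, and the job is handed in when it is done.

```bash
ls; mkdir -p pics; python3 - <<'E'
from plant import robot
import cv2,numpy as np
o=robot.get_obs();print(o,robot.pinch_z)
for n in("scene","top","wrist"):
    f=robot.grab_frame(n);cv2.imwrite(f"pics/{n}0.png",f["img"][:,:,::-1])
    print(n,{k:np.round(v,4).tolist() for k,v in f.items() if k!="img"})
a=[cv2.imread(f"pics/{n}0.png") for n in("scene","top")]
E
```

```text
pics
plant.py
{'time': 0.0, 'joints': array([-1.24958107e+00,  1.24507950e-01,  1.65168104e+00,  1.28112392e-05,
        1.36750060e+00, -8.25772986e-02]), 'dq': array([-0.00089916,  0.00034193, -0.00134593,  0.00096412, -0.00215747,
        0.00021824]), 'tau': array([-3.66874112e-03, -4.23618042e+01, -3.65453804e+01, -8.07026663e-05,
        7.03713289e-03,  1.89507102e-05]), 'ee_pos': array([ 0.2551862 , -0.59714512,  0.23004702]), 'eef_rot': array([[ 9.19578564e-01,  3.92905639e-01, -6.50137186e-04],
       [ 3.92906133e-01, -9.19576422e-01,  1.99363955e-03],
       [ 1.85461392e-04, -2.08875108e-03, -9.99997801e-01]]), 'ft_force': array([-0.39840376,  0.97888358,  0.40802598]), 'torque': array([-0.0209766 ,  0.01719605,  0.01341067]), 'grasp_force': 0.0, 'width': 1.0021362933846953} 0.0187
scene {'fx': 488.4552, 'fy': 488.4552, 'cx': 281.1963, 'cy': 210.7839, 'R': [[-0.8902, -0.4553, -0.0174], [-0.2828, 0.5821, -0.7623], [0.3572, -0.6737, -0.647]], 't': [0.3824, 0.2702, 1.1968]}
top {'fx': 513.6856, 'fy': 513.6856, 'cx': 276.7448, 'cy': 204.7521, 'R': [[-0.0209, -0.9997, 0.0081], [-0.9975, 0.0203, -0.0677], [0.0675, -0.0095, -0.9977]], 't': [-0.0857, 0.4859, 1.3536]}
wrist {'fx': 290.5712, 'fy': 290.5712, 'cx': 279.9016, 'cy': 208.5525, 'mount': [[0.0002, -0.9538, -0.3003, 0.0771], [1.0, 0.0003, -0.0003, -0.0004], [0.0004, -0.3003, 0.9538, -0.1433], [0.0, 0.0, 0.0, 1.0]]}
```

View pics/scene0.png

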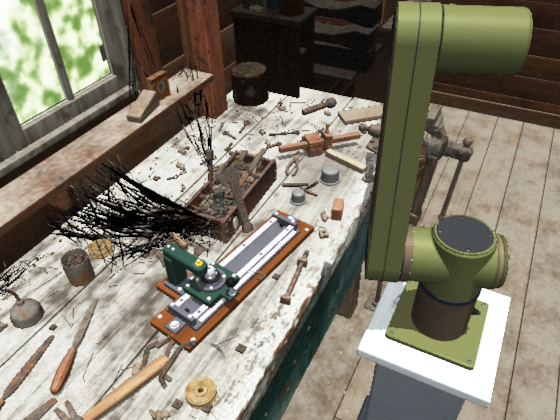

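View pics/top0.png

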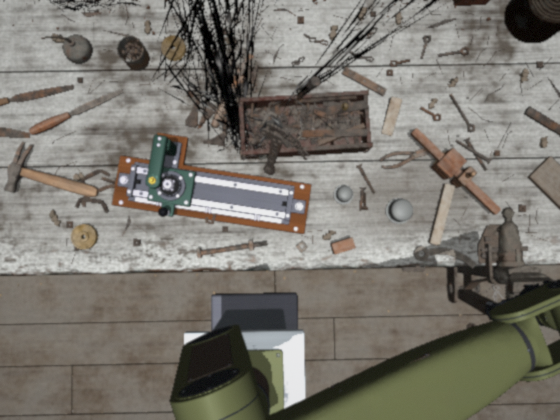

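Scene: the carriage with its knob is at about (233,281), the small cap at (298,197) and the large cap at (329,175). Top: the knob is at about (163,211), the small cap at (344,193), the large cap at (401,210), and the board spans (115–312, 135–233). Next I'll enlarge these areas for accurate pixels.

```bash
python3 - <<'E'
import cv2,numpy as np
t=cv2.imread("pics/top0.png");s=cv2.imread("pics/scene0.png")
rs=lambda im,k:cv2.resize(im,None,fx=k,fy=k,interpolation=cv2.INTER_CUBIC)
A=rs(t[130:240,105:305],4)[:, :800]   # 800x440
c=np.zeros((600,800,3),np.uint8)
c[:330,:600]=rs(t[130:240,105:305],3)
c[330:600,:360]=rs(s[230:320,150:270],3)
c[330:570,360:600]=rs(t[170:230,330:390],4)
c[330:570,600:800]=rs(s[160:220,290:340],4)
cv2.imwrite("pics/crop1.png",c)
# board mask
for n,im in(("top",t),("scene",s)):
    h=cv2.cvtColor(im,cv2.COLOR_BGR2HSV);m=cv2.inRange(h,(5,150,60),(16,255,220))
    m=cv2.morphologyEx(m,cv2.MORPH_CLOSE,np.ones((25,25)))
    cs,_=cv2.findContours(m,0,2)
    for q in sorted(cs,key=cv2.contourArea)[-3:]:print(n,cv2.contourArea(q),cv2.boxPoints(cv2.minAreaRect(q)).round(1).tolist())
E
```

```text
top 1688.5 [[113.0, 203.5], [124.30000305175781, 128.8000030517578], [314.1000061035156, 157.60000610351562], [302.70001220703125, 232.3000030517578]]
scene 126.5 [[533.7999877929688, 110.0], [534.0999755859375, 103.69999694824219], [559.2999877929688, 104.69999694824219], [559.0, 111.0]]
scene 2823.0 [[134.5, 306.20001220703125], [265.0, 177.39999389648438], [314.79998779296875, 227.8000030517578], [184.1999969482422, 356.70001220703125]]
scene 5904.5 [[121.30000305175781, 0.20000000298023224], [212.1999969482422, -20.799999237060547], [242.8000030517578, 111.5999984741211], [151.89999389648438, 132.60000610351562]]
```

View pics/crop1.png

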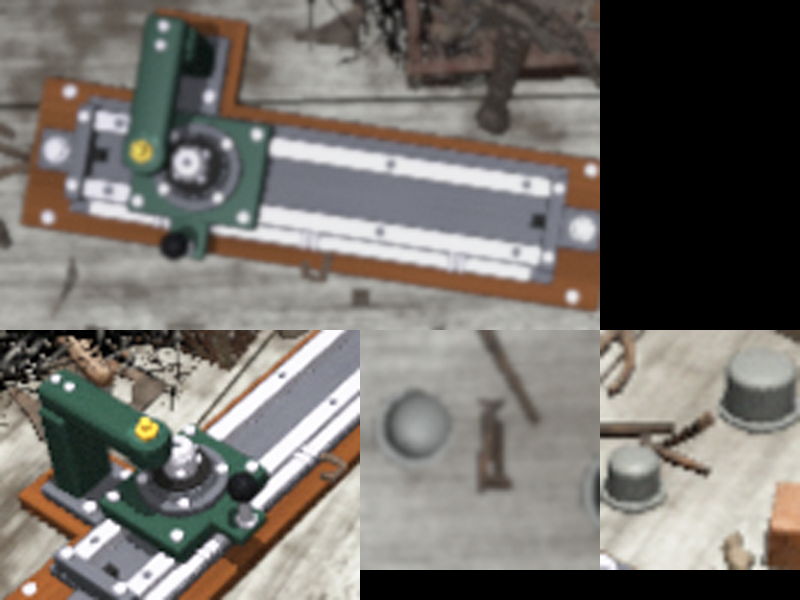

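The crop shows the knob at top (163.3,211.7) and scene (231,282.3), and the nose top at top (167.7,184) and scene (211.3,268.3). The small cap's dome is at top (344.5,193), scene (298,190). Board screws in the top view: (127.7,160.3), (120.7,202.3), (302,186.7), (295.7,229).

```bash
cat > h.py <<'E'
import numpy as np, cv2
from plant import robot
C={"scene":dict(f=488.4552,c=(281.1963,210.7839),R=[[-0.8902,-0.4553,-0.0174],[-0.2828,0.5821,-0.7623],[0.3572,-0.6737,-0.647]],t=[0.3824,0.2702,1.1968]),
"top":dict(f=513.6856,c=(276.7448,204.7521),R=[[-0.0209,-0.9997,0.0081],[-0.9975,0.0203,-0.0677],[0.0675,-0.0095,-0.9977]],t=[-0.0857,0.4859,1.3536])}
def ray(cam,p):
    c=C[cam];R=np.array(c["R"]);d=R.T@np.array([(p[0]-c["c"][0])/c["f"],(p[1]-c["c"][1])/c["f"],1]);o=-R.T@np.array(c["t"])
    return o,d/np.linalg.norm(d)
def plane(r,z): o,d=r;return o+d*(z-o[2])/d[2]
def tri(*rs):
    A=sum(np.eye(3)-np.outer(d,d) for o,d in rs);b=sum((np.eye(3)-np.outer(d,d))@o for o,d in rs)
    X=np.linalg.solve(A,b);return X,[round(float(np.linalg.norm((np.eye(3)-np.outer(d,d))@(X-o))),4) for o,d in rs]
def wrist(name):
    o=robot.get_obs();f=robot.grab_frame("wrist");cv2.imwrite(f"pics/{name}.png",f["img"][:,:,::-1])
    T=np.eye(4);T[:3,:3]=o["eef_rot"];T[:3,3]=o["ee_pos"];np.save(f"pics/{name}.npy",T@f["mount"]);return f["img"]
def wray(name,p):
    T=np.load(f"pics/{name}.npy");d=T[:3,:3]@np.array([(p[0]-279.9016)/290.5712,(p[1]-208.5525)/290.5712,1]);return T[:3,3],d/np.linalg.norm(d)
def tool(target):  # world displacement -> tool axes
    o=robot.get_obs();return o["eef_rot"].T@(np.array(target)-o["ee_pos"])
E
python3 - <<'E'
from h import *
np.set_printoptions(precision=4,suppress=True)
for n,a,b in(("knob",(163.3,211.7),(231,282.3)),("nose",(167.7,184),(211.3,268.3)),("cap",(344.5,193),(298,190))):print(n,*tri(ray("top",a),ray("scene",b)))
P=[plane(ray("top",p),.02) for p in((127.7,160.3),(120.7,202.3),(302,186.7),(295.7,229))]
c=sum(P)/4;d=P[0]-P[2]+P[1]-P[3];print(c,d/np.linalg.norm(d),np.degrees(np.arctan2(d[1],d[0])),np.linalg.norm(P[0]-P[2]),np.linalg.norm(P[0]-P[1]))
for n,a in(("large",(400.5,209.5)),("bolt",(230,248)),("nut",(343,245))):print(n,plane(ray("top",a),.03))
E
```

```text
knob [0.4666 0.1887 0.1005] [0.0002, 0.0002]
nose [0.5336 0.1753 0.1051] [0.0023, 0.0023]
cap [ 0.5096 -0.274   0.0419] [0.0001, 0.0001]
[0.5147 0.0774 0.02  ] [0.1707 0.9853 0.    ] 80.16967117171649 0.4707975251551077 0.11366623545655573
large [ 0.4639 -0.4226  0.03  ]
bolt [0.3719 0.0295 0.03  ]
nut [ 0.3735 -0.2676  0.03  ]
```

Measured heights agree: knob 0.1005 (given 0.103), nose 0.105 (0.108), cap dome 0.042 (0.038). The hub is about 0.10 m from the middle station, so travel is about 0.03. The rail runs at 80.2°. First I turn the tool so its fingers close along the rail, then move over the knob.

Units first: shifts go in shares of 62.5 mm and turns go in shares of pi rad. So -0.062 m is -0.992, 0.005 m is 0.08, 0.1435 rad / 3.1416 = 0.0457.

>>> hand_motion(deltas={"moves":[[0,0,0,0,0,0.0457,1],[0,0,0,0,0,0.0457,1],[0,0,0,0,0,0.0457,1],[0,0,0,0,0,0.0457,1],[0.08,-0.992,0,0,0,0,1],[0.08,-0.992,0,0,0,0,1],[0.08,-0.992,0,0,0,0,1],[0.08,-0.992,0,0,0,0,1],[0.08,-0.992,0,0,0,0,1],[0.08,-0.992,0,0,0,0,1],[0.08,-0.992,0,0,0,0,1],[0.08,-0.992,0,0,0,0,1]]})

```text
time: 1.65
ee_pos: [0.3787, -0.1137, 0.2313]
eef_rot: [[0.985, -0.17, 0.001], [-0.17, -0.985, -0.0], [0.001, 0.0, -1.0]]
ft_force: [2.1, -0.8, 0.1]
width: 0.998
grasp_force: 0.0
```

>>> hand_motion(deltas={"moves":[[0.08,-0.992,0,0,0,0,1],[0.08,-0.992,0,0,0,0,1],[0.08,-0.992,0,0,0,0,1],[0.08,-0.992,0,0,0,0,1],[0.048,-0.992,0,0,0,0,1],[0,0,0,0,0,0,1],[0,0,0,0,0,0,1]]})

```text
time: 2.52
ee_pos: [0.4536, 0.1859, 0.2308]
eef_rot: [[0.986, -0.169, -0.001], [-0.169, -0.986, -0.001], [-0.001, 0.001, -1.0]]
ft_force: [0.2, -0.0, 0.1]
width: 1.002
grasp_force: 0.0
```

```bash
python3 - <<'E'
from h import *
o=robot.get_obs();print(o["ee_pos"].round(4),o["eef_rot"].round(3).tolist(),o["joints"].round(2));wrist("w1");print(tool([.4666,.1887,.09]).round(4))
E
```

```text
[0.4536 0.1859 0.2308] [[0.986, -0.169, -0.001], [-0.169, -0.986, -0.001], [-0.001, 0.001, -1.0]] [ 0.28 -0.24  2.   -0.    1.38  2.02]
[ 0.0122 -0.0057  0.1409]
```

View pics/w1.png

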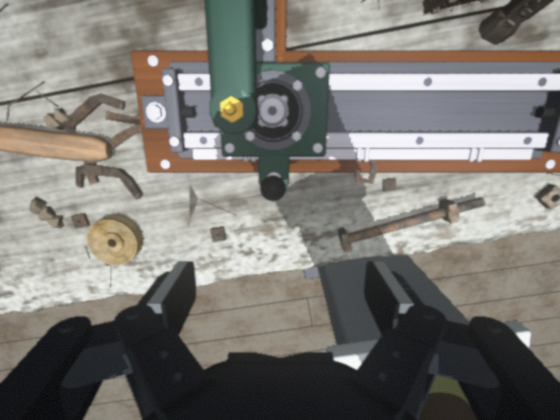

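The wrist view has the rail exactly level in the picture, the knob at (272,188), the nose top at (272,111) and the C-frame arm left of the hub, ending at row 130.

```bash
python3 - <<'E'
from h import *
np.set_printoptions(precision=4,suppress=True)
k=wray("w1",(272,188));n=wray("w1",(272,111))
print(plane(k,.103),plane(n,.108))
K,e=tri(k,ray("top",(163.3,211.7)),ray("scene",(231,282.3)));print(K,e)
print(tri(n,ray("top",(167.7,184)),ray("scene",(211.3,268.3))))
# rail middle & board front edge check
P=[plane(wray("w1",p),.02) for p in((153,61),(165,164))];print(P)
print(tool([K[0],K[1],.088]))
E
```

```text
[0.4667 0.1918 0.103 ] [0.5354 0.1793 0.108 ]
[0.4663 0.19   0.1014] [0.0019, 0.0014, 0.0008]
(array([0.5341, 0.1768, 0.1054]), [0.0029, 0.0015, 0.0035])
[array([0.6107, 0.3012, 0.02  ]), array([0.499 , 0.3206, 0.02  ])]
[ 0.0117 -0.0069  0.1429]
```

Converted, 0.03 m is 0.48, 0.021 m is 0.336.

>>> hand_motion(deltas={"moves":[[0.096,-0.056,0.48,0,0,0,1],[0.096,-0.056,0.48,0,0,0,1],[0,0,0.48,0,0,0,1],[0,0,0.48,0,0,0,1],[0,0,0.336,0,0,0,1],[0,0,0,0,0,0,0.5],[0,0,0,0,0,0,0.2],[0,0,0,0,0,0,0],[0,0,0,0,0,0,0],[0,0,0,0,0,0,0]]}, grip_n=30)

```text
time: 3.82
ee_pos: [0.468, 0.191, 0.0919]
eef_rot: [[0.986, -0.169, 0.002], [-0.169, -0.986, 0.0], [0.002, -0.001, -1.0]]
ft_force: [-0.2, -1.1, 5.0]
width: 0.272
grasp_force: 29.3
```

The grip is on the ball (opening 23 mm). Now I work out the distance to the middle station within each single view, so calibration offsets cancel.

```bash
python3 - <<'E'
from h import *
u=np.array([.1707,.9853,0])
P=[plane(ray("top",p),.02) for p in((127.7,160.3),(120.7,202.3),(302,186.7),(295.7,229))]
c=sum(P)/4
print("top knob",(plane(ray("top",(163.3,211.7)),.103)-c)@u,"nose",(plane(ray("top",(167.7,184)),.108)-c)@u)
Q=[plane(wray("w1",p),.02) for p in((165,164),(551,163))];c2=sum(Q)/2
print("wrist knob",(plane(wray("w1",(272,188)),.103)-c2)@u,"nose",(plane(wray("w1",(272,111)),.108)-c2)@u, np.linalg.norm(Q[0]-Q[1]),Q[0]-Q[1])
E
```

```text
top knob 0.1009631310022938 nose 0.10044478365724221
wrist knob 0.10277271542612104 nose 0.10223760079567625 0.4703798909837796 [0.07807294 0.46385543 0.        ]
```

Converted, 0.015 m is 0.24, 0.01 m is 0.16.

>>> hand_motion(deltas={"moves":[[0,0.16,0,0,0,0,0],[0,0.24,0,0,0,0,0],[0,0.24,0,0,0,0,0],[0,0.24,0,0,0,0,0],[0,0.24,0,0,0,0,0],[0,0.16,0,0,0,0,0],[0,0.112,0,0,0,0,0],[0,0.08,0,0,0,0,0],[0,0,0,0,0,0,0]]})

```text
time: 4.95
ee_pos: [0.4523, 0.0996, 0.0919]
eef_rot: [[0.986, -0.169, 0.002], [-0.169, -0.986, -0.001], [0.002, 0.0, -1.0]]
ft_force: [-1.1, -0.9, 8.3]
width: 0.268
grasp_force: 30.0
```

>>> hand_motion(deltas={"moves":[[0,0.048,0,0,0,0,0],[0,0.048,0,0,0,0,0],[0,0,0,0,0,0,0]]})

```text
time: 5.32
ee_pos: [0.4514, 0.0944, 0.0919]
eef_rot: [[0.986, -0.169, 0.003], [-0.169, -0.986, 0.0], [0.003, -0.001, -1.0]]
ft_force: [-1.1, -0.6, 7.6]
width: 0.265
grasp_force: 30.1
```

>>> hand_motion(deltas={"moves":[[0,0.048,0,0,0,0,0],[0,0,0,0,0,0,0]]})

```text
time: 5.58
ee_pos: [0.4508, 0.0907, 0.0919]
eef_rot: [[0.986, -0.169, 0.002], [-0.169, -0.986, -0.001], [0.002, 0.001, -1.0]]
ft_force: [-0.8, -2.0, 6.2]
width: 0.264
grasp_force: 30.1
```

Converted, -0.05 m is -0.8, -0.03 m is -0.48.

>>> hand_motion(deltas={"moves":[[0,0,0,0,0,0,0.6],[0,0,0,0,0,0,1],[0,0,0,0,0,0,1],[0,0,-0.48,0,0,0,1],[0,0,-0.8,0,0,0,1],[0,0,-0.8,0,0,0,1],[0,0,0,0,0,0,1],[0,0,0,0,0,0,1]]})

```text
time: 6.58
ee_pos: [0.4495, 0.0913, 0.2196]
eef_rot: [[0.986, -0.169, -0.001], [-0.169, -0.986, -0.0], [-0.001, 0.0, -1.0]]
ft_force: [-1.0, -0.5, 0.1]
width: 1.003
grasp_force: 0.0
```

```bash
python3 - <<'E'
from h import *
wrist("w2");f=robot.grab_frame("top");cv2.imwrite("pics/top2.png",f["img"][:,:,::-1])
E
```

```text
(no output)
```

View pics/w2.png

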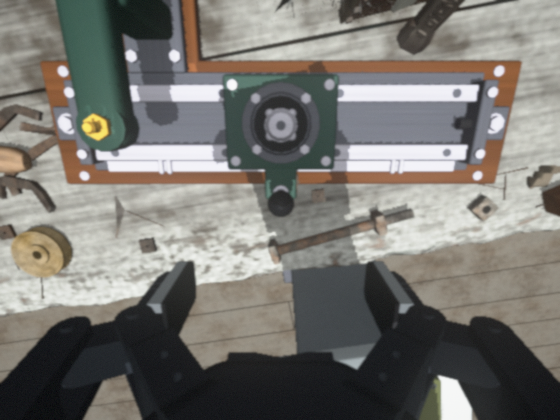

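The screws at (65,71), (85,175), (499,70) and (479,175) centre on column 282, and the knob (281,203) and nose (281,124) sit at column 281. So the carriage is in the middle notch. Next I go over the small cap.

Converted, 0.0585 m is 0.936, 0.0193 m is 0.3088.

>>> hand_motion(deltas={"moves":[[0.3088,0.936,0,0,0,0,1],[0.3088,0.936,0,0,0,0,1],[0.3088,0.936,0,0,0,0,1],[0.3088,0.936,0,0,0,0,1],[0.3088,0.936,0,0,0,0,1],[0.3088,0.936,0,0,0,0,1],[0,0,0,0,0,0,1],[0,0,0,0,0,0,1]]})

```text
time: 7.68
ee_pos: [0.5038, -0.2737, 0.2183]
eef_rot: [[0.985, -0.17, -0.003], [-0.17, -0.985, 0.002], [-0.003, -0.002, -1.0]]
ft_force: [1.5, -0.3, 0.1]
width: 0.999
grasp_force: 0.0
```

```bash
python3 - <<'E'
from h import *
np.set_printoptions(precision=4,suppress=True)
S=[plane(wray("w2",p),.02) for p in((65,71),(85,175),(499,70),(479,175))];print(S,sum(S)/4)
print("w2 nose",plane(wray("w2",(281,124)),.108),"knob",plane(wray("w2",(281,203)),.103))
im=wrist("w3");f=robot.grab_frame("top");cv2.imwrite("pics/top3.png",f["img"][:,:,::-1])
g=cv2.GaussianBlur(cv2.cvtColor(im,cv2.COLOR_RGB2GRAY),(5,5),1)
h=cv2.HoughCircles(g,cv2.HOUGH_GRADIENT,1,30,param1=80,param2=22,minRadius=12,maxRadius=45);print(h)
w=np.vstack([cv2.imread("pics/w3.png")]);t=cv2.resize(cv2.imread("pics/top3.png")[150:240,105:305],None,fx=2,fy=2)
w=w.copy();w[240:420,160:560]=t;cv2.imwrite("pics/w3t.png",w)
E
```

```text
[array([0.6108, 0.2988, 0.02  ]), array([0.4994, 0.3193, 0.02  ]), array([ 0.5328, -0.1616,  0.02  ]), array([ 0.4198, -0.1444,  0.02  ])] [0.5157 0.078  0.02  ]
w2 nose [0.5195 0.0788 0.108 ] knob [0.4497 0.0907 0.103 ]
[[[ 79.5  76.5  44.4]
  [419.5 205.5  29.7]
  [ 41.5 101.5  32.2]
  [279.5 176.5  18. ]
  [107.5 148.5  34.4]
  [108.5  61.5  17.2]
  [ 34.5  59.5  22.1]
  [ 43.5 286.5  24.3]
  [105.5  22.5  18.5]
  [  6.5  87.5  23. ]
  [449.5 269.5  14.1]
  [514.5 212.5  17.2]
  [ 79.5 113.5  13.2]
  [548.5 178.5  18.5]
  [102.5 309.5  14.1]]]
```

View pics/w3t.png

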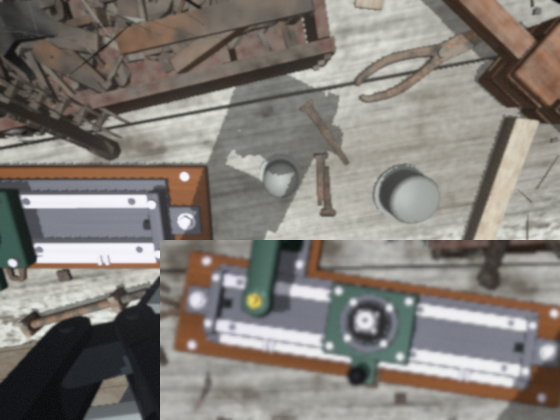

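The small cap's body circle is at (279.5,176.5), r 18, and the large cap is at (410,195). The top inset puts the nose at top pixel (208.5,191), at mid-board. Now I refine the positions and descend partway for a second view of the cap.

Converted, 0.04 m is 0.64.

>>> hand_motion(deltas={"moves":[[0,0,0.64,0,0,0,1],[0,0,0.64,0,0,0,1],[0,0,0,0,0,0,1],[0,0,0,0,0,0,1]]})

```text
time: 8.28
ee_pos: [0.5054, -0.2739, 0.142]
eef_rot: [[0.986, -0.168, 0.002], [-0.168, -0.986, -0.001], [0.002, 0.001, -1.0]]
ft_force: [0.4, 0.6, 0.7]
width: 1.001
grasp_force: 0.0
```

```bash
python3 - <<'E'
from h import *
np.set_printoptions(precision=4,suppress=True)
print("nose",tri(wray("w2",(281,124)),ray("top",(208.5,191))),plane(ray("top",(208.5,191)),.108))
im=wrist("w4")
g=cv2.GaussianBlur(cv2.cvtColor(im,cv2.COLOR_RGB2GRAY),(5,5),1)
h=cv2.HoughCircles(g,cv2.HOUGH_GRADIENT,1,30,param1=80,param2=18,minRadius=18,maxRadius=40)[0]
for q in h:
    if abs(q[0]-280)<70 and abs(q[1]-170)<80:print(q,plane(wray("w4",q[:2]),.034))
a=wray("w3",(279.5,176.5));print(plane(a,.034),[tri(a,wray("w4",q[:2])) for q in h if abs(q[0]-280)<40 and abs(q[1]-170)<80])
cv2.imwrite("pics/w4c.png",cv2.resize(cv2.imread("pics/w4.png")[80:280,150:410],None,fx=2.5,fy=2.5))
E
```

```text
nose (array([0.5188, 0.0787, 0.0741]), [0.0002, 0.0002]) [0.5157 0.0745 0.108 ]
[279.5 195.5  23.3] [ 0.5154 -0.2748  0.034 ]
[ 0.5152 -0.2743  0.034 ] [(array([ 0.5143, -0.2744,  0.0298]), [0.0002, 0.0002])]
```

View pics/w4c.png

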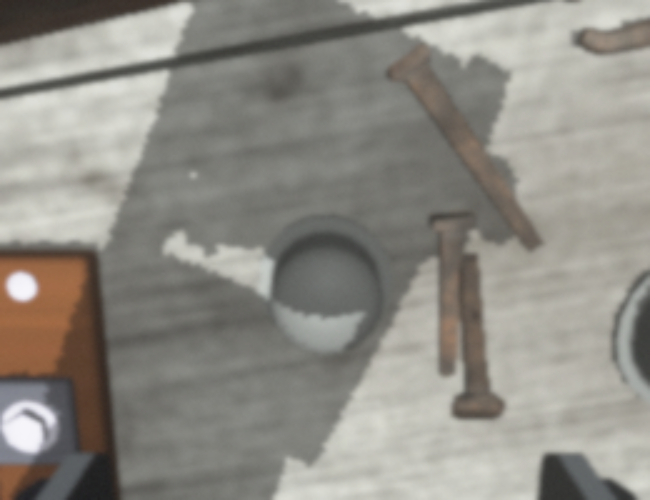

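In the close view the small cap's circle is centred at about (280,196), r 23; bits lie just to its right at column 323 and beyond. I descend with the fingers partly open (0.72) to clear both the brim and the bits.

Converted, 0.03 m is 0.48, 0.01 m is 0.16.

>>> hand_motion(deltas={"moves":[[0.08,-0.008,0.48,0,0,0,0.72],[0.0736,-0.008,0.48,0,0,0,0.72],[0,0,0.48,0,0,0,0.72],[0,0,0.48,0,0,0,0.72],[0,0,0.16,0,0,0,0.72],[0,0,0.128,0,0,0,0.72],[0,0,0,0,0,0,0.72]]})

```text
time: 9.2
ee_pos: [0.5148, -0.2753, 0.0033]
eef_rot: [[0.986, -0.169, 0.001], [-0.169, -0.986, -0.001], [0.001, 0.001, -1.0]]
ft_force: [0.3, -0.0, -0.6]
width: 0.721
grasp_force: 0.0
```

>>> hand_motion(deltas={"moves":[[0,0,0,0,0,0,0.4],[0,0,0,0,0,0,0.3],[0,0,0,0,0,0,0.3],[0,0,0,0,0,0,0.3]]}, grip_n=70)

```text
time: 9.7
ee_pos: [0.5153, -0.2757, 0.004]
eef_rot: [[0.986, -0.169, 0.002], [-0.169, -0.986, -0.002], [0.003, 0.001, -1.0]]
ft_force: [-0.1, 0.6, 6.3]
width: 0.482
grasp_force: 71.2
```

The cap is gripped at 41 mm opening. I lift it and carry it to just short of the hub, with the nose at the same depth and image place as the cap had, so camera bias cancels.

Converted, -0.05 m is -0.8, -0.04 m is -0.64.

>>> hand_motion(deltas={"moves":[[0,0,-0.256,0,0,0,0.3],[0,0,-0.64,0,0,0,0.3],[0,0,-0.8,0,0,0,0.3],[0,0,-0.8,0,0,0,0.3],[0,0,-0.8,0,0,0,0.3],[0,0,-0.16,0,0,0,0.3]]})

```text
time: 10.45
ee_pos: [0.5159, -0.276, 0.2241]
eef_rot: [[0.986, -0.169, 0.007], [-0.169, -0.986, -0.005], [0.008, 0.004, -1.0]]
ft_force: [1.3, -0.7, -0.8]
width: 0.481
grasp_force: 70.8
```

>>> hand_motion(deltas={"moves":[[-0.1488,-0.8,0,0,0,0,0.3],[-0.1488,-0.8,0,0,0,0,0.3],[-0.1488,-0.8,0,0,0,0,0.3],[-0.1488,-0.8,0,0,0,0,0.3],[-0.1488,-0.8,0,0,0,0,0.3],[-0.1488,-0.8,0,0,0,0,0.3],[-0.1488,-0.8,0,0,0,0,0.3],[0,0,0,0,0,0,0.3],[0,0,0,0,0,0,0.3],[0,0,0,0,0,0,0.3]]})

```text
time: 11.7
ee_pos: [0.5091, 0.0799, 0.2178]
eef_rot: [[0.985, -0.171, -0.001], [-0.171, -0.985, -0.0], [-0.001, 0.0, -1.0]]
ft_force: [-0.1, 0.5, -2.0]
width: 0.477
grasp_force: 71.1
```

```bash
python3 - <<'E'
from h import *
wrist("w5");f=robot.grab_frame("scene");cv2.imwrite("pics/s5.png",f["img"][:,:,::-1])
c=np.zeros((600,800,3),np.uint8)
c[:420,:560]=cv2.imread("pics/w5.png")
c[420:600,:]=0
c[300:600,500:800]=cv2.resize(cv2.imread("pics/s5.png")[190:290,190:290],None,fx=3,fy=3)
c[:240,560:800]=cv2.resize(cv2.imread("pics/w5.png")[160:240,240:320],None,fx=3,fy=3)
cv2.imwrite("pics/c5.png",c)
E
```

```text
(no output)
```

View pics/c5.png

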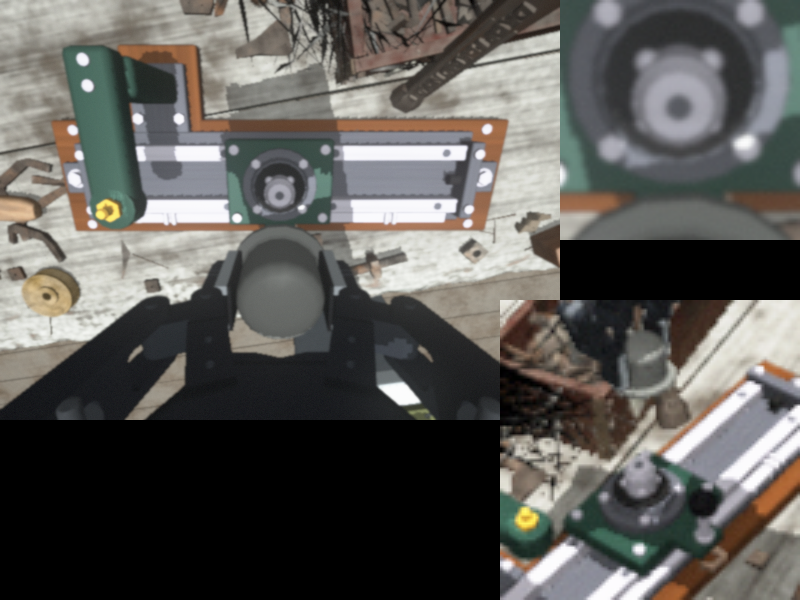

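The nose is at (280,195.7), the same pixel the cap had before its grasp, and the cap in hand is centred at column 280. So the move left is about +0.010 in tool x and then straight down.

Converted, 0.03 m is 0.48, 0.01 m is 0.16.

>>> hand_motion(deltas={"moves":[[0.08,0,0.32,0,0,0,0.3],[0.08,0,0.48,0,0,0,0.3],[0,0,0.48,0,0,0,0.3],[0,0,0.16,0,0,0,0.3],[0,0,0,0,0,0,0.3],[0,0,0,0,0,0,0.3]]})

```text
time: 12.55
ee_pos: [0.5201, 0.0793, 0.1296]
eef_rot: [[0.986, -0.17, 0.002], [-0.17, -0.986, 0.0], [0.002, -0.0, -1.0]]
ft_force: [0.6, -0.5, -1.0]
width: 0.475
grasp_force: 71.1
```

```bash
python3 - <<'E'
from h import *
p=plane(wray("w5",(280,195.7)),.108);q=plane(wray("w4",(280,196)),.030)
print(p,q, tool(p)[:2], "grasp offset of cap from TCP",np.array([.5153,-.2757])-q[:2]);o=robot.get_obs();print(o["ee_pos"],o["eef_rot"].round(4).tolist())
E
```

```text
[0.51815694 0.07878423 0.108     ] [ 0.51383174 -0.27497755  0.03      ] [-0.00183626  0.00087379] grasp offset of cap from TCP [ 0.00146826 -0.00072245]
[0.52006889 0.07933192 0.12955631] [[0.9855, -0.1695, 0.0021], [-0.1695, -0.9855, 0.0001], [0.0021, -0.0005, -1.0]]
```

Converted, 0.007 m is 0.112, 0.0007 m is 0.0112.

>>> hand_motion(deltas={"moves":[[-0.008,0.0112,0.096,0,0,0,0.3],[0,0,0.112,0,0,0,0.3],[0,0,0.112,0,0,0,0.3],[0,0,0,0,0,0,0.3]]})

```text
time: 13.05
ee_pos: [0.5185, 0.0787, 0.1078]
eef_rot: [[0.986, -0.169, -0.0], [-0.169, -0.986, -0.0], [-0.0, 0.0, -1.0]]
ft_force: [0.4, -0.6, -1.1]
width: 0.474
grasp_force: 71.2
```

>>> hand_motion(deltas={"moves":[[0,0,0.096,0,0,0,0.3],[0,0,0.064,0,0,0,0.3],[0,0,0,0,0,0,0.3]]})

```text
time: 13.42
ee_pos: [0.5208, 0.0786, 0.099]
eef_rot: [[0.986, -0.169, 0.006], [-0.169, -0.986, -0.0], [0.006, -0.001, -1.0]]
ft_force: [7.8, -1.2, -2.2]
width: 0.475
grasp_force: 71.1
```

A side force of 7.8 N in +x shows the mouth touching the nose. I give way in that direction.

Converted, 0.001 m is 0.016, 0.0005 m is 0.008.

>>> hand_motion(deltas={"moves":[[0.016,0,0,0,0,0,0.3],[0.008,0,0,0,0,0,0.3],[0,0,0,0,0,0,0.3]]})

```text
time: 13.8
ee_pos: [0.5208, 0.0785, 0.0987]
eef_rot: [[0.986, -0.169, 0.002], [-0.169, -0.986, 0.0], [0.002, -0.0, -1.0]]
ft_force: [4.5, -0.1, 0.3]
width: 0.474
grasp_force: 71.2
```

>>> hand_motion(deltas={"moves":[[0,0,0,0,0,0,0.3],[0,0,0,0,0,0,0.3]]})

```text
time: 14.05
ee_pos: [0.5208, 0.0785, 0.0988]
eef_rot: [[0.986, -0.169, 0.002], [-0.169, -0.986, 0.0], [0.002, -0.0, -1.0]]
ft_force: [5.6, -0.4, 0.6]
width: 0.476
grasp_force: 71.2
```

Converted, 0.001 m is 0.016.

>>> hand_motion(deltas={"moves":[[0.016,0,0,0,0,0,0.3],[0.016,0,0,0,0,0,0.3],[0,0,0,0,0,0,0.3],[0,0,0,0,0,0,0.3]]})

```text
time: 14.55
ee_pos: [0.5211, 0.0782, 0.0976]
eef_rot: [[0.986, -0.169, -0.002], [-0.169, -0.986, -0.0], [-0.002, 0.0, -1.0]]
ft_force: [0.8, -0.8, -1.5]
width: 0.475
grasp_force: 71.2
```

>>> hand_motion(deltas={"moves":[[0.016,0,0,0,0,0,0.3],[0,0,0,0,0,0,0.3],[0,0,0,0,0,0,0.3]]})

```text
time: 14.92
ee_pos: [0.5227, 0.078, 0.0981]
eef_rot: [[0.986, -0.169, -0.001], [-0.169, -0.986, -0.0], [-0.001, 0.0, -1.0]]
ft_force: [0.1, -0.2, -1.2]
width: 0.475
grasp_force: 71.2
```

The cap is free again with the wall about 2 mm away, so it is centred. I press straight down in small steps.

>>> hand_motion(deltas={"moves":[[0,0,0.032,0,0,0,0.3],[0,0,0.032,0,0,0,0.3],[0,0,0.032,0,0,0,0.3],[0,0,0,0,0,0,0.3]]})

```text
time: 15.42
ee_pos: [0.5237, 0.0781, 0.094]
eef_rot: [[0.986, -0.169, 0.001], [-0.169, -0.986, 0.0], [0.001, -0.0, -1.0]]
ft_force: [-3.0, -0.6, 7.4]
width: 0.475
grasp_force: 72.1
```

>>> hand_motion(deltas={"moves":[[0,0,0.032,0,0,0,0.3],[0,0,0.032,0,0,0,0.3],[0,0,0,0,0,0,0.3]]})

```text
time: 15.8
ee_pos: [0.5238, 0.0781, 0.0896]
eef_rot: [[0.986, -0.169, 0.002], [-0.169, -0.986, 0.0], [0.002, -0.0, -1.0]]
ft_force: [-0.9, -0.5, -0.9]
width: 0.478
grasp_force: 71.2
```

Converted, 0.002 m is 0.032.

>>> hand_motion(deltas={"moves":[[0,0,0.032,0,0,0,0.3],[0,0,0.032,0,0,0,0.3],[0,0,0,0,0,0,0.3]]})

```text
time: 16.18
ee_pos: [0.5227, 0.078, 0.0847]
eef_rot: [[0.986, -0.169, -0.001], [-0.169, -0.986, -0.0], [-0.001, 0.0, -1.0]]
ft_force: [-3.8, 0.0, 5.7]
width: 0.475
grasp_force: 72.8
```

>>> hand_motion(deltas={"moves":[[0,0,0.016,0,0,0,0.3],[0,0,0.016,0,0,0,0.3],[0,0,0,0,0,0,0.3],[0,0,0,0,0,0,0.3]]})

```text
time: 16.68
ee_pos: [0.5228, 0.078, 0.0837]
eef_rot: [[0.986, -0.169, -0.001], [-0.169, -0.986, -0.0], [-0.001, 0.0, -1.0]]
ft_force: [-5.7, -0.3, 10.3]
width: 0.476
grasp_force: 73.4
```

Converted, -0.001 m is -0.016, -0.0005 m is -0.008.

>>> hand_motion(deltas={"moves":[[-0.016,0,0.016,0,0,0,0.3],[-0.008,0,0.016,0,0,0,0.3],[0,0,0.016,0,0,0,0.3],[0,0,0,0,0,0,0.3],[0,0,0,0,0,0,0.3],[0,0,0,0,0,0,0.3]]})

```text
time: 17.42
ee_pos: [0.5229, 0.0781, 0.0834]
eef_rot: [[0.986, -0.169, 0.002], [-0.169, -0.986, -0.001], [0.002, 0.0, -1.0]]
ft_force: [-8.5, -1.3, 21.0]
width: 0.48
grasp_force: 74.5
```

```bash
python3 - <<'E'
from h import *
wrist("w6");cv2.imwrite("pics/s6.png",robot.grab_frame("scene")["img"][:,:,::-1])
c=np.zeros((600,800,3),np.uint8);c[:420,:560]=cv2.imread("pics/w6.png")
c[250:600,450:800]=cv2.resize(cv2.imread("pics/s6.png")[190:290,190:290],(350,350),interpolation=cv2.INTER_CUBIC);cv2.imwrite("pics/c6.png",c)
E
```

```text
(no output)
```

View pics/c6.png

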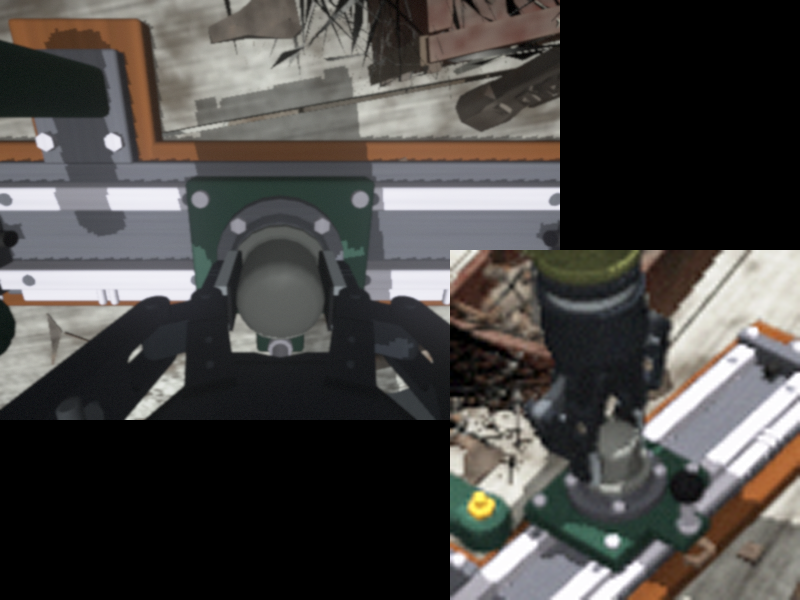

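The cap sits level on the hub and the deck is centred under it. The TCP is 2.6 mm below the free-ring level with about 21 N of push, so the ring is fully squeezed and the grip is still on. I hand it in.

```bash
python3 -c "
from plant import robot
print(robot.get_obs()['ft_force'],robot.job_done())"
```

```text
the job is handed in; nothing more can be done
[-8.84509256 -1.76606691 20.46470811] None
```

I handed the job in with the carriage in the middle notch and the small cap pressed on the hub, the fingers still gripping it and pushing down with about 20 N; the judge gave no verdict back.

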